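# Change over the vial trays of two loading lanes

## Robot

A 7-joint arm with a two-finger parallel gripper is mounted at the origin on the work surface; the furniture and walls round the work are solid. World frame = base frame: x ahead of the robot, y to its left, z up, the work surface at z = 0. Lengths are in m, angles in degrees, forces in N, time in s.
With the tool pointing down it reaches from about 0.4 to 0.9 m from the base axis. Payload 5.5 kg.
Tool frame: the origin (TCP) lies between the finger pads; the fingertips stand 8 mm ahead of it and the grasp point (between the pads) lies 11 mm behind it; z points along the fingers, y is the line along which they close (so a half turn about z gives the same grasp; the last joint's range is limited). The gripper opens to 85 mm and grips with 20 to 120 N. Pads are 22 mm wide; open, the fingers measure 114 mm over their backs; the gripper's body (76 mm by 85 mm) begins 54 mm behind the grasp point. The pads swing forward as they close: fully open they stand 13 mm farther back than shut.
Start: joints at [83.033, 28.699, -24.465, 88.831, 12.651, 65.22, -12.049], TCP at [0.244, -0.602, 0.239] pointing down, gripper open.
Joint ranges: [-164.97, 164.97], [-17.58, 116.51], [-87.97, 89.64], [11.32, 138.91], [-80.73, 260.73], [10.89, 115.49], [-147.41, 147.41]. Speed limits (degrees/s): [147.25, 147.25, 180, 180, 180, 180, 180].

## Interface

Orientations are given as [roll, pitch, yaw] about the fixed x, y, z axes, in that order (R = Rz(yaw) Ry(pitch) Rx(roll)).
In Python, from station import manip gives the robot as it stands. The module is installed in compiled form; this text tells all that it offers.
- The arm moves only by the shell command python3 -m creep 'ROWS' [FORCE]. ROWS is JSON, a list of rows, each an object of numbers: "hand": the opening, from 0 (shut) to 1 (fully open); "x", "y", "z": the shift along the tool's x, y, z in m; "yaw": the turn about the tool's z in rad. A call has 1 to 5 rows; each row shifts and turns the commanded pose from where the row before left it, along the tool's axes as they then stand; what a row does not reach is not made up. A row lasts 1/8 s, in which the tool goes at most 62.5 mm and 10.7 degrees, less where a joint would pass 70% of its speed; a pose out of reach is approached as far as the arm can. A call is refused whole if a number of a shift passes 0.0625 or a number of a turn 0.188, either way. A call with a gripper value outside its range is refused whole. The fingers move at their own pace and stop on an object; FORCE is the grip in N (left out, the last holds). Time passes only in rows, so rows that do not move let the fingers close. It gives the time, the measured TCP pose, the force, the opening and the grip force at its end, in the units of the state.
- manip.sense(): the state, without advancing time (a new reading comes with each control period).
- manip.read_camera(name): name is "scene" or "top"; returns a dict with "pixels" (384x512x3 uint8, red, green, blue), "depth" (384x512 float32, m along the optical axis (not along the pixel's ray), 0 where there is no reading), "K" (3x3 intrinsics, pixels), "T" (4x4, takes a point from camera to world coordinates). Camera axes: x right, y down, z forward; pixel columns grow to the right and rows downward; lengths in m; the calibration is good to about 2 mm. A picture is of the moment at which its call begins.
- manip.job_done(): hands the job in; it is judged then, once.
The state is a dict: "t": time; "joint_pos": joint angles; "qd": joint speeds; "tau": joint torques, N m; "tool_pos": TCP position; "ee_rot": TCP orientation; "contact_force": force on the tool from outside, world axes, zero at the start; "ft_torque": the same for the moment, N m; "gripper_width": opening from 0.0 (shut) to 1.0 (fully open); "finger_force": force on a finger pad.
Only numpy, scipy, OpenCV 4.12 (cv2) and the standard library are available. Lean on these libraries where they do the work, as an engineer would, in place of code of your own. Each camera call takes 0.05 s, during which the arm holds its last target. There are 200 camera calls.

## Task

Two vial-loading lanes stand on the bench. The empty tray was left standing out: push it fully home into its dock. Then hook a fingertip behind the upturned lip of the other tray, the one that carries the two vials, and draw it out along its rail as far as it goes, leaving the empty one home. Just push and hook with the fingers: do not pinch a lip, touch the vials, pick anything up or disturb the things standing around.

Things in the scene. Friction and masses are not known exactly. Their poses are not given: they have to be found in the camera images.
- empty_dock: A grey dock, fixed to the bench, 130 long (x) x 96 wide (y) x 74 high, with a clear flat cover; it spans x -13 to +117 in its own frame. Origin on the bench, in line with the tray's middle. The dock's own -x is the way its tray comes out, roughly towards the robot. Both docks are alike; which stands left or right varies. This one holds the empty tray.
- loaded_dock: A grey dock, fixed to the bench, 130 long (x) x 96 wide (y) x 74 high, with a clear flat cover; it spans x -13 to +117 in its own frame. Origin on the bench, in line with the tray's middle. The dock's own -x is the way its tray comes out, roughly towards the robot. Both docks are alike; which stands left or right varies. This one holds the tray with the two vials.
- empty_lip (a point): Middle of the top edge of the empty tray's upturned lip, 46 mm above the bench; moves with the tray; x points back into the dock. The lip is 64 wide (y), 9 thick: front 5 before this point, back (a rubber strip) 4 behind it. Behind it is 63 mm of bare tray floor, open at both sides, then the pocket block. With the tray home this point is at x = -82 mm in the dock's frame, 69 mm before the cover's edge.
- loaded_lip (a point): Middle of the top edge of the vial tray's upturned lip, 46 mm above the bench; moves with the tray; x points back into the dock. The lip is 64 wide (y), 9 thick: front 5 before this point, back (a rubber strip) 4 behind it. Behind it is 63 mm of bare tray floor, open at both sides, then the pocket block. With the tray home this point is at x = -82 mm in the dock's frame, 69 mm before the cover's edge.
- empty_tray (a joint): How far the empty tray is out, in m: 0 = fully home against its stop, 0.100 = out to its stop. Starts between 0.045 and 0.09. Sliding takes about 3 N; it stays where it is left. Tray: bare aluminium, 64 wide; floor 6 thick, its top 14 mm above the bench; pocket block 22 high on it with two round pockets 31 across.
- loaded_tray (a joint): How far the vial tray is out, in m: 0 = home, 0.100 = out to its stop. Starts home. Sliding takes about 3 N; it stays where it is left. Tray: bare aluminium, 64 wide; floor 6 thick, its top 14 mm above the bench; pocket block 22 high on it with two round pockets 31 across.
- vial_tall_mid (a point): Centre of the tall vial with a blue cap, 26 across, 50 high, standing loose in the front pocket of the vial tray, 87 mm behind the lip point; its top is 64 mm above the bench.
- vial_short_mid (a point): Centre of the short amber vial with a red cap, 20 across, 36 high, standing loose in the rear pocket of the vial tray, 125 mm behind the lip point.
- vial_tall: The same tall vial; origin at the centre of its underside.
- vial_short: The same short vial; origin at the centre of its underside.
- beaker: Bystander: clear beaker, 61 across, 76 high; origin at the centre of its underside.
- timer: Bystander: small bench timer, 66 x 62 x 18; origin at the centre of its underside.
- tin: Bystander: round tin, 61 across, 32 high; origin at the centre of its underside.

How it is judged (in metres and radians):
On the way, in this order (a step that is already met when the one before it is completed fails the run):
1. the empty tray is fully home (within 6 mm), the vial tray not yet drawn out (value of joint empty_tray below 0.006 m and value of joint loaded_tray below 0.03 m), for 0.2 s.
2. the vial tray is being drawn by its lip from behind, more than 40 mm out, with the empty tray home (value of joint loaded_tray above 0.04 m and contact force between the fingers and loaded_tray_c1 above 0.3 N and value of joint empty_tray below 0.006 m), for 0.02 s.
3. the vial tray is out to its stop (within 6 mm) (value of joint loaded_tray above 0.094 m and value of joint empty_tray below 0.006 m), for 0.1 s.
At the end, for the whole second after the job is handed in: The empty tray is home (joint under 6 mm), the vial tray is out to its stop (joint over 94 mm of 100) and at rest, both vials stand upright (within 0.25 rad) in their pockets, and the beaker, timer and tin are within 20 mm of where they stood (all of step 3 and x of vial_tall_mid in the frame of loaded_lip between 0.079 and 0.095 m and z of vial_tall_mid in the frame of loaded_lip below 0.001 m and angle between each of vial_tall_mid, vial_short_mid's own z axis and vertical below 0.25 rad and x of vial_short_mid in the frame of loaded_lip between 0.117 and 0.133 m and z of vial_short_mid in the frame of loaded_lip below -0.006 m and distance of each of beaker, timer, tin from where it was at the start of the episode below 0.02 m and velocity of joint loaded_tray between -0.01 and 0.01 m/s and linear speed of each of vial_tall, vial_short below 0.03 m/s); the robot touches nothing.
It fails at once if a vial is touched by the fingers or the arm (contact force between any of the fingers, the arm and vial_tall above 1 N or contact force between any of the fingers, the arm and vial_short above 1 N).
It fails at once if a vial is lifted out of its pocket or tipped (height (world z) of vial_tall_mid above 0.055 m or height (world z) of vial_short_mid above 0.048 m or angle between any of vial_tall_mid, vial_short_mid's own z axis and vertical above 0.4 rad).
It fails at once if a lip is pinched (its face and its back pressed at the same time) ((contact force between the fingers and empty_tray_c0 above 2 N and contact force between the fingers and empty_tray_c1 above 2 N) or (contact force between the fingers and loaded_tray_c0 above 2 N and contact force between the fingers and loaded_tray_c1 above 2 N)).
It fails at once if the beaker, timer or tin is disturbed or picked up (distance of any of beaker, timer, tin from where it was at the start of the episode above 0.02 m).
It also fails if it takes over 42 s, if anything falls off the work surface, if the arm or the gripper's body presses on something with over 40 N, if the wrist force passes 120 N, or if a joint passes its speed limit or range.

## Working session

There is one attempt and no reset: what is moved stays moved. The work goes in short steps, Python scripts to look and compute and a shell command to move; the robot and the scene stay as the last step left them, time stands still between calls to the robot, and variables do not carry over. Pictures are saved under pics/ and viewed, at most 10 in all, crops included, and the job is handed in when it is done.

```bash
mkdir -p pics; python3 - <<'E'
from station import manip
import cv2,numpy as np
for n in("top","scene"):
    d=manip.read_camera(n); np.savez(f"{n}0.npz",**d)
    cv2.imwrite(f"pics/{n}0.png",cv2.resize(d["pixels"][:,:,::-1],(800,600)))
    print(n,d["K"].round(1).tolist(),d["T"].round(3).tolist())
s=manip.sense();print(s)
E
```

```text
top [[392.9, 0.0, 252.4], [0.0, 392.9, 185.1], [0.0, 0.0, 1.0]] [[-0.029, -0.995, 0.096, 0.453], [-1.0, 0.03, 0.003, 0.166], [-0.006, -0.096, -0.995, 1.166], [0.0, 0.0, 0.0, 1.0]]
scene [[375.5, 0.0, 250.9], [0.0, 375.5, 195.2], [0.0, 0.0, 1.0]] [[-0.726, -0.335, 0.6, -0.012], [-0.687, 0.346, -0.638, 0.751], [0.006, -0.876, -0.482, 0.524], [0.0, 0.0, 0.0, 1.0]]
{'t': 0.1, 'joint_pos': array([ 83.03214004,  28.74932801, -24.45532513,  88.88533682,
        12.65024077,  65.2205689 , -12.05108261]), 'qd': array([-0.01708746, -0.24606641,  0.02526608, -0.13678547,  0.04220643,
       -0.03768179, -0.01904475]), 'tau': array([-1.09742870e-02, -5.70817494e+01, -5.83811089e+00, -2.81750375e+01,
        1.05944183e-02,  5.61289693e-03,  5.52936274e-05]), 'tool_pos': array([ 0.24374582, -0.6019032 ,  0.23835597]), 'ee_rot': array([-1.79898111e+02, -4.68794385e-03,  2.20496991e+01]), 'contact_force': array([ 0.19135752, -0.62963286, -0.16954204]), 'ft_torque': array([-0.02047058,  0.0273753 , -0.02474271]), 'finger_force': 0.0, 'gripper_width': 0.9969226928583352}
```

View pics/top0.png

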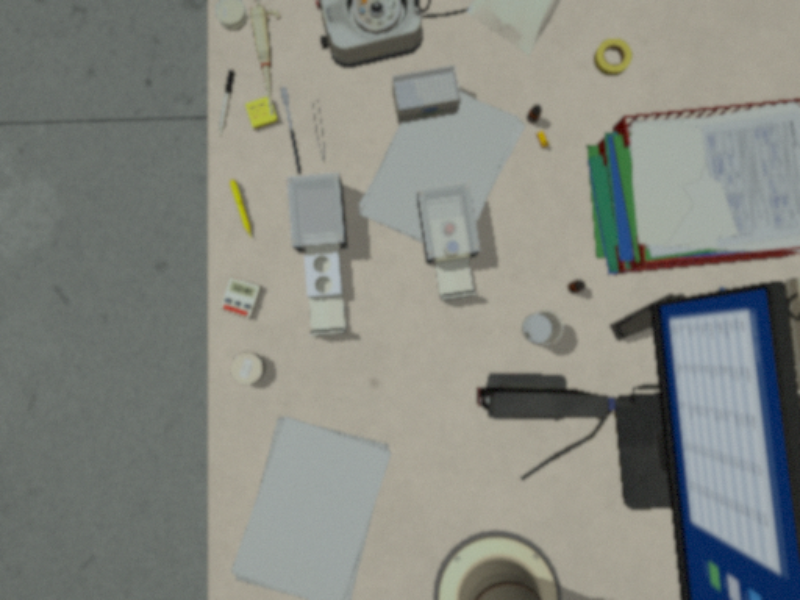

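View pics/scene0.png

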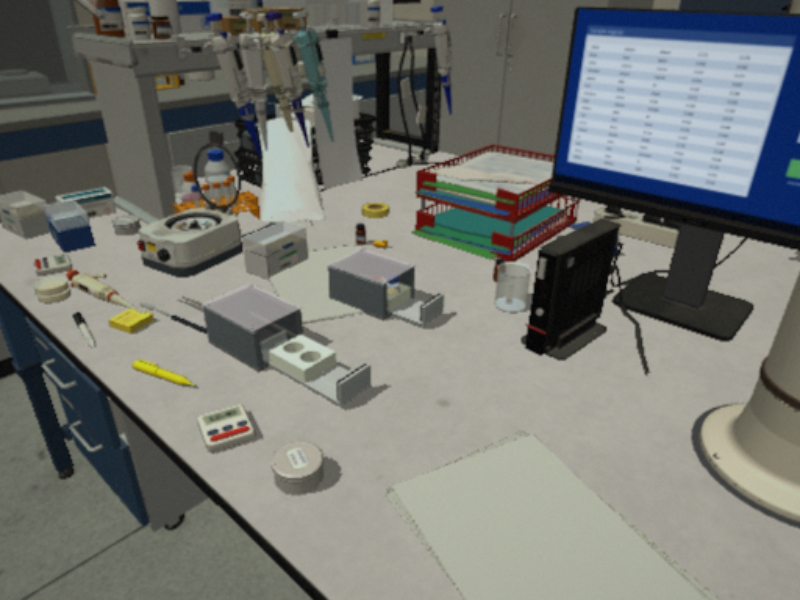

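The top view shows the empty tray at left, out, with its lip near (328,331). The loaded dock is at right, with its lip near (456,296) and the vials near (450,240). The tin is at (249,369), the timer at (240,297) and the beaker at (541,329). A black box at (550,395) and the monitor stand between the arm, which is off to the right, and the trays.

```bash
cat > h.py <<'E'
import numpy as np
def cloud(d):
    K,T,z=d["K"],d["T"],d["depth"]
    v,u=np.mgrid[:z.shape[0],:z.shape[1]]
    p=np.stack([(u-K[0,2])/K[0,0]*z,(v-K[1,2])/K[1,1]*z,z],-1)@T[:3,:3].T+T[:3,3]
    p[z==0]=np.nan
    return p
def ray(d,u,v,h):
    K,T=d["K"],d["T"]; r=T[:3,:3]@[(u-K[0,2])/K[0,0],(v-K[1,2])/K[1,1],1]
    return T[:3,3]+r*(h-T[2,3])/r[2]
E
python3 - <<'E'
import numpy as np,cv2
from h import *
t=dict(np.load("top0.npz"));s=dict(np.load("scene0.npz"))
P=cloud(t)
print("bench z",np.nanmedian(P[250:330,100:120,2] if 0 else P[220:260,160:270,2]))
# lips: top-edge band near lips, from top depth
for n,(u,v) in {"empty":(209,211),"loaded":(292,189)}.items():
    W=P[v-14:v+8,u-18:u+18]; m=(W[...,2]>.036)&(W[...,2]<.056); q=W[m]
    (c,wh,a)=cv2.minAreaRect((q[:,:2]*1000).astype(np.float32)); print(n,m.sum(),np.round(c,1),np.round(wh,1),round(a,1),q[:,2].mean().round(4),ray(t,u,v,.046).round(3))
    np.set_printoptions(linewidth=250)
    print((P[v-16:v+8,u,2]*1000).round(), ) 
# docks: cover/wall tops
for n,(u0,u1,v0,v1) in {"empty":(180,225,108,165),"loaded":(260,312,112,172)}.items():
    W=P[v0:v1,u0:u1].reshape(-1,3); q=W[(W[:,2]>.064)&(W[:,2]<.085)]
    (c,wh,a)=cv2.minAreaRect((q[:,:2]*1000).astype(np.float32)); print("dock",n,len(q),np.round(c,1),np.round(wh,1),round(a,1),np.median(q[:,2]).round(4))
# height map
A=np.concatenate([P.reshape(-1,3),cloud(s).reshape(-1,3)]);A=A[~np.isnan(A[:,0])]
xs=np.arange(-.2,1.0,.05);ys=np.arange(.5,-.95,-.05)
print("cols y",ys.round(2)[::2])
for x in xs[::-1]:
    print(f"{x:5.2f}"," ".join("%4d"%(1000*k.max()) if len(k:=A[(abs(A[:,0]-x)<.025)&(abs(A[:,1]-y)<.025),2]) else "  --" for y in ys))
for n,p in {"tin":(159,236,.032),"timer":(154,190,.018),"beaker":(346,210,.076)}.items(): print(n,ray(t,*p).round(3))
E
```

```text
bench z -0.0006890545836122364
empty 71 [487.1 295.4] [ 8.9 62.4] 3.2 0.0447 [0.49  0.295 0.046]
[17. 13. 12. 11. 16. 15. 16. 13. 17. 16. 11. 18. 10. 17. 11. 14. 42. 43. 46. 14. -4. -0. -1. -2.]
loaded 74 [547.9  52.3] [ 9.2 61. ] 6.6 0.0444 [0.546 0.056 0.046]
[15. 18. 16. 18. 15. 13. 13. 13. 12. 20. 15. 15. 10. 13. 43. 42. 42. 44.  1.  1. -3. -3. nan -3.]
dock empty 1536 [708.3 309.3] [130.9  96.5] 3.3 0.0736
dock loaded 1549 [681.7  68.2] [130.8  96.7] 6.7 0.0737
cols y [ 0.5  0.4  0.3  0.2  0.1  0.  -0.1 -0.2 -0.3 -0.4 -0.5 -0.6 -0.7 -0.8 -0.9]
 0.95   17   18   23    8    6    5    4   81   80   80    8    5    5    5    5   20   16    6    5    5    4    6    6    4   --   --   --   --   --
 0.90   16   18   20    9   10    5    5   81   82   80   10   10   49    4    5    5    4    5    6    5    4    5    5    3   --   --   --   --   --
 0.85    5    5    4   11   12    6    7   10   10    9    9   11   15   17  154  159  159  159  158  159  159  155   --   --   --   --   --   --   --
 0.80   16   16    4   10    8   73    9   11   11   11   10   10    5    4  159  164  158  
[... 2458 characters left out ...]
-   --   --   --
-0.05   --   --   --   --   --    0    1    0   10   --   --   --   --   --   --   --   --   --   --   --   --   --   --   --   --   --   --   --   --
-0.10   --   --   --   --   --   --   --   --   --   --   --   --   --   --   --   --   --   --   --   --   --   --   --   --   --   --   --   --   --
-0.15   --   --   --   --   --   --   --   --   --   --   --   --   --   --   --   --   --   --   --   --   --   --   --   --   --   --   --   --   --
-0.20   --   --   --   --   --   --   --   --   --   --   --   --   --   --   --   --   --   --   --   --   --   --   --   --   --   --   --   --   --
tin [0.423 0.441 0.032]
timer [0.557 0.459 0.018]
beaker [ 0.481 -0.088  0.076]
```

```bash
python3 - <<'E'
import numpy as np
from h import *
for n in("top","scene"):
    d=dict(np.load(n+"0.npz"));P=cloud(d);v,u=np.mgrid[:384,:512]
    m=(P[...,2]>.1)&(P[...,1]<-.1)&(P[...,0]<.58)
    p=P[m];print(n,m.sum())
    for x in np.arange(0,.6,.05):
        k=abs(p[:,0]-x)<.025
        if k.sum():
            q=p[k];i=q[:,2].argmax();print(x.round(2),k.sum(),"y",q[:,1].min().round(3),q[:,1].max().round(3),"z",q[:,2].min().round(3),q[:,2].max().round(3),"top",q[i].round(3),u[m][k][i],v[m][k][i], d["pixels"][v[m][k][i],u[m][k][i]], "ymin z",q[q[:,1].argmin()].round(3))
E
```

```text
top 17298
0.05 40 y -0.257 -0.254 z 0.179 0.22 top [ 0.074 -0.256  0.22 ] 443 383 [11 34 75] ymin z [ 0.065 -0.257  0.196]
0.1 529 y -0.259 -0.252 z 0.176 0.346 top [ 0.123 -0.255  0.346] 471 383 [137 144 153] ymin z [ 0.08  -0.259  0.19 ]
0.15 1389 y -0.257 -0.25 z 0.177 0.478 top [ 0.174 -0.253  0.478] 510 383 [17 41 93] ymin z [ 0.132 -0.257  0.194]
0.2 2024 y -0.256 -0.249 z 0.177 0.489 top [ 0.225 -0.252  0.489] 511 354 [22 29 52] ymin z [ 0.175 -0.256  0.335]
0.25 2097 y -0.256 -0.247 z 0.177 0.494 top [ 0.274 -0.252  0.494] 510 324 [41 41 37] ymin z [ 0.273 -0.256  0.49 ]
0.3 2176 y -0.261 -0.245 z 0.177 0.494 top [ 0.323 -0.249  0.494] 506 294 [34 35 32] ymin z [ 0.32  -0.261  0.489]
0.35 2759 y -0.264 -0.1 z 0.102 0.495 top [ 0.328 -0.256  0.495] 510 291 [40 45 40] ymin z [ 0.375 -0.264  0.491]
0.4 2291 y -0.267 -0.241 z 0.175 0.494 top [ 0.404 -0.25   0.494] 502 245 [40 42 40] ymin z [ 0.405 -0.267  0.489]
0.45 2249 y -0.266 -0.24 z 0.177 0.495 top [ 0.432 -0.245  0.495] 498 228 [35 35 33] ymin z [ 0.444 -0.266  0.488]
0.5 1737 y -0.264 -0.239 z 0.177 0.494 top [ 0.481 -0.2
[... 382 characters left out ...]
in z [ 0.21  -0.406  0.1  ]
0.25 3703 y -0.583 -0.241 z 0.1 0.501 top [ 0.264 -0.568  0.501] 511 0 [97 93 82] ymin z [ 0.275 -0.583  0.494]
0.3 3066 y -0.603 -0.24 z 0.101 0.501 top [ 0.277 -0.582  0.501] 507 0 [70 69 60] ymin z [ 0.292 -0.603  0.485]
0.35 3114 y -0.263 -0.1 z 0.1 0.491 top [ 0.371 -0.253  0.491] 425 6 [50 51 44] ymin z [ 0.368 -0.263  0.491]
0.4 2445 y -0.252 -0.236 z 0.178 0.491 top [ 0.376 -0.252  0.491] 423 6 [41 41 37] ymin z [ 0.376 -0.252  0.491]
0.45 2232 y -0.259 -0.235 z 0.178 0.491 top [ 0.446 -0.25   0.491] 394 5 [36 36 34] ymin z [ 0.441 -0.259  0.491]
0.5 1587 y -0.248 -0.234 z 0.178 0.49 top [ 0.476 -0.245  0.49 ] 382 5 [21 25 33] ymin z [ 0.518 -0.248  0.201]
```

```bash
python3 -m creep '[{"hand":0,"z":-0.04},{"hand":0,"z":-0.06},{"hand":0,"z":-0.06},{"hand":0,"z":-0.06},{"hand":0,"z":-0.06}]' 20; python3 -m creep '[{"hand":0,"z":-0.05},{"hand":0},{"hand":0}]'; python3 -c "
from station import manip
s=manip.sense();print(s['joint_pos'].round(1))"
```

```text
[ 83.   28.7 -24.5  88.9  12.7  65.2 -12.1]invalid input
invalid input
```

```bash
python3 -m creep '[{"hand":0,"x":0,"y":0,"z":-0.04,"yaw":0},{"hand":0,"x":0,"y":0,"z":-0.06,"yaw":0},{"hand":0,"x":0,"y":0,"z":-0.06,"yaw":0},{"hand":0,"x":0,"y":0,"z":-0.06,"yaw":0},{"hand":0,"x":0,"y":0,"z":-0.06,"yaw":0}]' 20;  python3 -c "
from station import manip
s=manip.sense();print(s['joint_pos'].round(1))"
```

```text
t: 0.72
tool_pos: [0.2438, -0.6021, 0.5209]
ee_rot: [-180.0, -0.0, 22.0]
contact_force: [0.0, -0.4, 0.1]
gripper_width: 0.0
finger_force: 0.0
[ 81.6  22.8 -25.6  61.7   9.7  97.5  -8.9]
```

```bash
python3 -m creep '[{"hand":0,"x":0,"y":0,"z":-0.05,"yaw":0},{"hand":0,"x":0,"y":0,"z":-0.02,"yaw":0},{"hand":0,"x":0.05,"y":-0.002,"z":0,"yaw":-0.077},{"hand":0,"x":0.05,"y":-0.002,"z":0,"yaw":-0.077},{"hand":0,"x":0.05,"y":-0.002,"z":0,"yaw":-0.077}]' 20;  python3 -c "
from station import manip
s=manip.sense();print(s['joint_pos'].round(1))"
```

```text
t: 1.35
tool_pos: [0.3765, -0.5298, 0.5884]
ee_rot: [-179.9, -0.0, 35.4]
contact_force: [0.1, -1.0, -0.5]
gripper_width: 0.003
finger_force: 0.0
[ 68.5  25.  -29.8  50.6  12.7 107.   -9.9]
```

```bash
python3 -m creep '[{"hand":0,"x":0.055,"y":-0.006,"z":0.005,"yaw":-0.088},{"hand":0,"x":0.055,"y":-0.006,"z":0.005,"yaw":-0.088},{"hand":0,"x":0.055,"y":-0.006,"z":0.005,"yaw":-0.088},{"hand":0,"x":0.055,"y":-0.006,"z":0,"yaw":-0.088},{"hand":0,"x":0.055,"y":-0.006,"z":0,"yaw":-0.088}]' 20;  python3 -c "
from station import manip
s=manip.sense();print(s['joint_pos'].round(1))"
```

```text
t: 1.98
tool_pos: [0.5467, -0.3138, 0.5733]
ee_rot: [-179.9, -0.0, 60.7]
contact_force: [0.6, -0.2, 0.3]
gripper_width: 0.002
finger_force: 0.0
[ 50.3  23.2 -38.5  56.7  14.6 104.4 -11.5]
```

```bash
python3 -m creep '[{"hand":0,"x":0.055,"y":-0.006,"z":0,"yaw":-0.088},{"hand":0,"x":0.055,"y":-0.006,"z":0,"yaw":-0.088},{"hand":0,"x":0.055,"y":-0.006,"z":0,"yaw":-0.088},{"hand":0,"x":0.055,"y":-0.006,"z":0,"yaw":-0.088},{"hand":0,"x":0.055,"y":-0.006,"z":0,"yaw":-0.088}]' 20;  python3 -c "
from station import manip
s=manip.sense();print(s['joint_pos'].round(1))"
```

```text
t: 2.6
tool_pos: [0.6086, -0.0464, 0.5735]
ee_rot: [-179.9, -0.0, 85.9]
contact_force: [0.7, -0.0, 0.2]
gripper_width: -0.003
finger_force: 0.0
[ 31.3  22.2 -47.3  60.   16.6 104.  -13.8]
```

```bash
python3 -m creep '[{"hand":0,"x":0,"y":0,"z":0,"yaw":-0.132},{"hand":0,"x":0.058,"y":-0.024,"z":0,"yaw":0},{"hand":0,"x":0.058,"y":-0.024,"z":0.01,"yaw":0},{"hand":0,"x":0.058,"y":-0.024,"z":0.03,"yaw":0},{"hand":0,"x":0.058,"y":-0.024,"z":0.04,"yaw":0}]'; python3 -m creep '[{"hand":0,"x":0.058,"y":-0.024,"z":0.05,"yaw":0},{"hand":0,"x":0.058,"y":-0.021,"z":0.05,"yaw":0},{"hand":0,"x":0,"y":0,"z":0.05,"yaw":0},{"hand":0,"x":0,"y":0,"z":0.05,"yaw":0}]';  python3 -c "
from station import manip
s=manip.sense();print(s['joint_pos'].round(1))"
```

```text
t: 3.22
tool_pos: [0.506, 0.1641, 0.5035]
ee_rot: [179.9, 0.0, 93.3]
contact_force: [-0.0, 0.3, -0.1]
gripper_width: 0.003
finger_force: 0.0
t: 3.72
tool_pos: [0.4662, 0.2513, 0.3241]
ee_rot: [180.0, 0.0, 93.4]
contact_force: [-0.1, -0.4, -0.1]
gripper_width: -0.0
finger_force: 0.0
[ 14.7  17.2 -55.7  99.4  15.   71.2 -41.2]
```

```bash
python3 -m creep '[{"hand":0,"x":0.022,"y":-0.008,"z":0.03,"yaw":0},{"hand":0,"x":0.021,"y":-0.008,"z":0.05,"yaw":0},{"hand":0,"x":0,"y":0,"z":0.05,"yaw":0},{"hand":0,"x":0,"y":0,"z":0.05,"yaw":0},{"hand":0,"x":0,"y":0,"z":0,"yaw":0}]';  python3 - <<'E'
from station import manip
import cv2
s=manip.sense();print(s['joint_pos'].round(1))
d=manip.read_camera("scene");cv2.imwrite("pics/s1.png",cv2.resize(d["pixels"][100:384,60:420,::-1],(760,600)))
E
```

```text
t: 4.35
tool_pos: [0.4456, 0.2908, 0.1422]
ee_rot: [-179.6, 0.2, 93.3]
contact_force: [0.1, 0.1, -0.2]
gripper_width: -0.001
finger_force: 0.0
[  2.3  30.4 -48.6 109.7  28.2  53.2 -56.8]
```

View pics/s1.png

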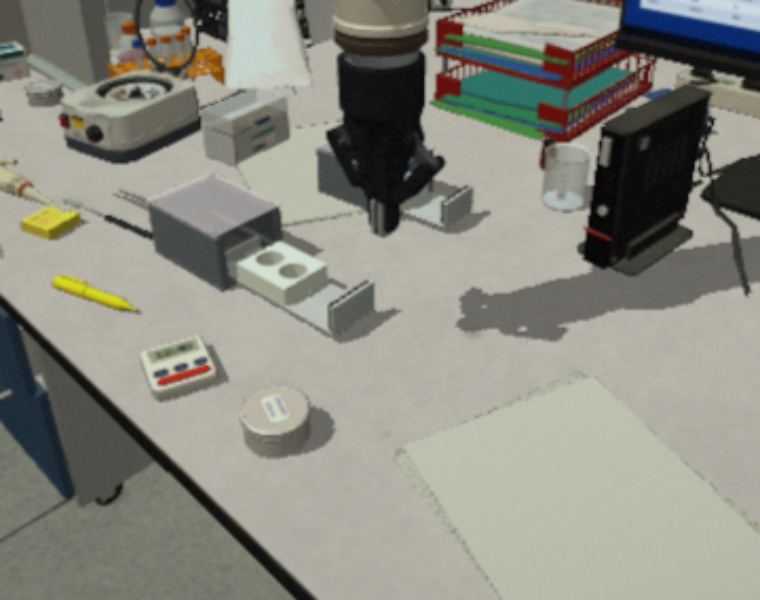

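The shut fingertips at (380,225) stand above and before the empty lip (352,300). The knuckles bulge along the rail, so I'll turn the tool 90° before hooking. First I'll lower it and push.

```bash
python3 -m creep '[{"hand":0,"x":0.002,"y":0,"z":0.04,"yaw":0},{"hand":0,"x":0,"y":0,"z":0.04,"yaw":0},{"hand":0,"x":0,"y":0,"z":0.028,"yaw":0},{"hand":0,"x":0,"y":0,"z":0,"yaw":0}]'; python3 -m creep '[{"hand":0,"x":0,"y":0.01,"z":0,"yaw":0},{"hand":0,"x":0,"y":0.01,"z":0,"yaw":0},{"hand":0,"x":0,"y":0.01,"z":0,"yaw":0},{"hand":0,"x":0,"y":0.01,"z":0,"yaw":0},{"hand":0,"x":0,"y":0.01,"z":0,"yaw":0}]'
```

```text
t: 4.9
tool_pos: [0.4488, 0.2949, 0.0383]
ee_rot: [-180.0, 0.0, 93.2]
contact_force: [-0.6, 0.1, 0.4]
gripper_width: 0.003
finger_force: 0.0
t: 5.52
tool_pos: [0.4987, 0.2979, 0.0378]
ee_rot: [-180.0, -0.0, 93.3]
contact_force: [-3.5, 1.0, 1.6]
gripper_width: -0.002
finger_force: 1.5
```

```bash
python3 -m creep '[{"hand":0,"x":0,"y":0.01,"z":0,"yaw":0},{"hand":0,"x":0,"y":0.01,"z":0,"yaw":0},{"hand":0,"x":0,"y":0.01,"z":0,"yaw":0},{"hand":0,"x":0,"y":0.01,"z":0,"yaw":0},{"hand":0,"x":0,"y":0.008,"z":0,"yaw":0}]'; python3 -m creep '[{"hand":0,"x":0,"y":0.003,"z":0,"yaw":0},{"hand":0,"x":0,"y":0.003,"z":0,"yaw":0},{"hand":0,"x":0,"y":0.002,"z":0,"yaw":0},{"hand":0,"x":0,"y":0,"z":0,"yaw":0}]'
```

```text
t: 6.15
tool_pos: [0.5468, 0.3007, 0.0376]
ee_rot: [180.0, -0.0, 93.3]
contact_force: [-2.5, 1.2, 1.8]
gripper_width: 0.001
finger_force: 1.5
t: 6.65
tool_pos: [0.5543, 0.3008, 0.0376]
ee_rot: [180.0, 0.0, 93.3]
contact_force: [-1.6, 1.0, -0.5]
gripper_width: -0.003
finger_force: 0.7
```

```bash
python3 -m creep '[{"hand":0,"x":0,"y":0.003,"z":0,"yaw":0},{"hand":0,"x":0,"y":0.003,"z":0,"yaw":0},{"hand":0,"x":0,"y":0.002,"z":0,"yaw":0}]'; python3 -m creep '[{"hand":0,"x":0,"y":0.002,"z":0,"yaw":0},{"hand":0,"x":0,"y":0.002,"z":0,"yaw":0}]'
```

```text
t: 7.02
tool_pos: [0.5577, 0.301, 0.0374]
ee_rot: [-179.6, 0.2, 93.3]
contact_force: [-16.4, -3.5, 13.2]
gripper_width: -0.0
finger_force: 8.7
t: 7.28
tool_pos: [0.5579, 0.301, 0.0373]
ee_rot: [-179.2, 0.3, 93.4]
contact_force: [-26.5, -5.7, 21.6]
gripper_width: 0.001
finger_force: 13.6
```

```bash
python3 -m creep '[{"hand":0,"x":0,"y":-0.02,"z":0,"yaw":0},{"hand":0,"x":0,"y":-0.03,"z":0,"yaw":0},{"hand":0,"x":0,"y":-0.02,"z":-0.04,"yaw":0},{"hand":0,"x":0,"y":0,"z":-0.05,"yaw":0},{"hand":0,"x":0,"y":0,"z":-0.05,"yaw":0}]'; python3 -m creep '[{"hand":0,"x":-0.05,"y":0,"z":-0.01,"yaw":-0.18},{"hand":0,"x":-0.05,"y":0,"z":0,"yaw":-0.18},{"hand":0,"x":0,"y":0,"z":0,"yaw":-0.18},{"hand":0,"x":0,"y":0,"z":0,"yaw":-0.18},{"hand":0,"x":0,"y":0,"z":0,"yaw":0}]'
python3 - <<'E'
from station import manip
from h import *
import cv2
s=manip.sense();print(s['joint_pos'].round(1))
P=cloud(manip.read_camera("top")); q=P.reshape(-1,3)
for n,c in {"empty":(.574,.301),"loaded":(.548,.0525)}.items():
    k=q[(abs(q[:,0]-c[0])<.025)&(abs(q[:,1]-c[1])<.045)&(abs(q[:,2]-.046)<.01)]
    if len(k)>9: print(n,len(k),[np.round(w,1) for w in cv2.minAreaRect((k[:,:2]*1000).astype(np.float32))])
E
```

```text
t: 7.9
tool_pos: [0.4971, 0.2968, 0.1792]
ee_rot: [179.9, 0.0, 93.2]
contact_force: [1.0, 0.8, 1.1]
gripper_width: 0.002
finger_force: 0.0
t: 8.52
tool_pos: [0.5118, 0.198, 0.1877]
ee_rot: [180.0, 0.0, 134.3]
contact_force: [0.8, 0.5, 0.1]
gripper_width: 0.001
finger_force: 0.0
[ 21.2  32.2 -59.6 105.7  31.8  60.7  -6.5]
empty 27 [array([572.8, 319.4]), array([ 8.8, 22.9]), np.float64(0.9)]
loaded 58 [array([548.7,  47.2]), array([ 8.9, 51.1]), np.float64(6.2)]
```

```bash
python3 -m creep '[{"hand":0,"x":0,"y":0,"z":0,"yaw":-0.183},{"hand":0,"x":0,"y":0,"z":0,"yaw":-0.183},{"hand":0,"x":0,"y":0,"z":0,"yaw":-0.183},{"hand":0,"x":0,"y":0,"z":0,"yaw":-0.183},{"hand":0,"x":0,"y":0,"z":0,"yaw":-0.183}]'; python3 -m creep '[{"hand":0,"x":-0.015,"y":-0.05,"z":0,"yaw":0},{"hand":0,"x":-0.015,"y":-0.05,"z":0,"yaw":0},{"hand":0,"x":-0.015,"y":-0.049,"z":0,"yaw":0},{"hand":0,"x":0,"y":0,"z":0,"yaw":0}]'
```

```text
t: 9.2
tool_pos: [0.5112, 0.199, 0.1877]
ee_rot: [-180.0, 0.0, -172.9]
contact_force: [-1.1, -0.9, -0.3]
gripper_width: -0.001
finger_force: 0.0
t: 9.7
tool_pos: [0.5757, 0.0508, 0.1867]
ee_rot: [-179.9, -0.0, -173.8]
contact_force: [0.4, -0.1, -0.1]
gripper_width: -0.001
finger_force: 0.0
```

```bash
python3 -m creep '[{"hand":0,"x":0,"y":0.004,"z":0.04,"yaw":0},{"hand":0,"x":0,"y":0,"z":0.04,"yaw":0},{"hand":0,"x":0,"y":0,"z":0.02,"yaw":0},{"hand":0,"x":0,"y":0,"z":0,"yaw":0}]'
python3 - <<'E'
from station import manip
import cv2
d=manip.read_camera("scene");cv2.imwrite("pics/s2.png",cv2.resize(d["pixels"][110:260,130:330,::-1],(800,600)))
E
```

```text
t: 10.2
tool_pos: [0.5722, 0.061, 0.0868]
ee_rot: [180.0, -0.1, -173.1]
contact_force: [-0.1, -0.5, -0.6]
gripper_width: 0.003
finger_force: 0.0
```

View pics/s2.png

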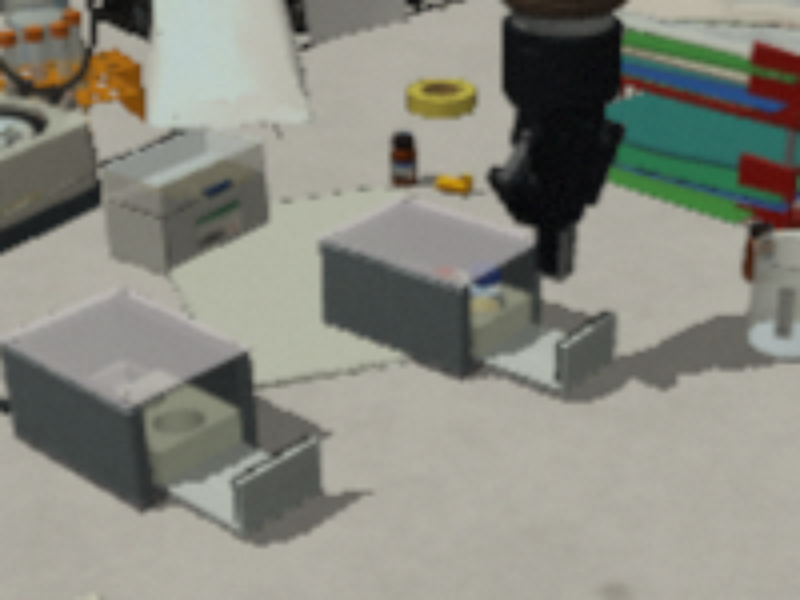

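The fingertips at (555,270) hover over the bare floor behind the loaded lip (585,345), clear of the cover edge at (540,240). The empty tray is home. Next I lower the fingers.

```bash
python3 -m creep '[{"hand":0,"x":-0.002,"y":-0.004,"z":0.02,"yaw":0},{"hand":0,"x":0,"y":0,"z":0.02,"yaw":0},{"hand":0,"x":0,"y":0,"z":0.014,"yaw":0},{"hand":0,"x":0,"y":0,"z":0,"yaw":0}]'; python3 -m creep '[{"hand":0,"x":0.004,"y":0,"z":0,"yaw":0},{"hand":0,"x":0.004,"y":0,"z":0,"yaw":0},{"hand":0,"x":0.004,"y":0,"z":0,"yaw":0},{"hand":0,"x":0.004,"y":0,"z":0,"yaw":0}]'
```

```text
t: 10.75
tool_pos: [0.5744, 0.0567, 0.0321]
ee_rot: [180.0, -0.1, -173.0]
contact_force: [0.7, -0.3, 1.0]
gripper_width: -0.0
finger_force: 0.0
t: 11.25
tool_pos: [0.5604, 0.055, 0.0342]
ee_rot: [180.0, 0.1, -173.1]
contact_force: [1.9, 0.9, -0.2]
gripper_width: 0.001
finger_force: 1.3
```

```bash
for i in 1 2; do :; done; python3 -m creep '[{"hand":0,"x":0.005,"y":0,"z":0,"yaw":0},{"hand":0,"x":0.006,"y":0,"z":0,"yaw":0},{"hand":0,"x":0.007,"y":0,"z":0,"yaw":0},{"hand":0,"x":0.007,"y":0,"z":0,"yaw":0},{"hand":0,"x":0.007,"y":0,"z":0,"yaw":0}]'; python3 -m creep '[{"hand":0,"x":0.007,"y":0,"z":0,"yaw":0},{"hand":0,"x":0.007,"y":0,"z":0,"yaw":0},{"hand":0,"x":0.007,"y":0,"z":0,"yaw":0},{"hand":0,"x":0.007,"y":0,"z":0,"yaw":0},{"hand":0,"x":0.007,"y":0,"z":0,"yaw":0}]'
```

```text
t: 11.88
tool_pos: [0.5274, 0.0511, 0.0338]
ee_rot: [180.0, 0.0, -173.0]
contact_force: [3.6, 1.2, 2.9]
gripper_width: -0.001
finger_force: 1.4
t: 12.5
tool_pos: [0.4926, 0.0469, 0.0336]
ee_rot: [180.0, 0.0, -173.0]
contact_force: [2.1, 1.9, 1.7]
gripper_width: 0.001
finger_force: 1.4
```

```bash
python3 - <<'E'
from h import *
for n in("top","scene"):
    P=cloud(dict(np.load(n+"0.npz"))).reshape(-1,3)
    for zl,zh in((.02,.06),(.06,.1),(.1,.15),(.15,.2)):
        k=P[(P[:,0]>.3)&(P[:,0]<.45)&(P[:,1]<.15)&(P[:,1]>-.06)&(P[:,2]>zl)&(P[:,2]<zh)]
        if len(k):print(n,zl,len(k),"x",np.percentile(k[:,0],[0,99,100]).round(3),"y",k[:,1].min().round(3),k[:,1].max().round(3))
E
```

```text
top 0.02 80 x [0.346 0.381 0.382] y -0.059 0.026
top 0.06 50 x [0.349 0.377 0.378] y -0.058 0.027
top 0.1 64 x [0.347 0.377 0.378] y -0.058 0.028
top 0.15 562 x [0.341 0.379 0.379] y -0.06 0.027
scene 0.02 429 x [0.334 0.378 0.382] y -0.059 0.031
scene 0.06 422 x [0.341 0.376 0.378] y -0.059 0.033
scene 0.1 568 x [0.34  0.377 0.378] y -0.06 0.034
scene 0.15 610 x [0.34  0.378 0.379] y -0.06 0.031
```

```bash
python3 -m creep '[{"hand":0,"x":0.006,"y":0,"z":0,"yaw":0},{"hand":0,"x":0.006,"y":0,"z":0,"yaw":0},{"hand":0,"x":0.005,"y":0,"z":0,"yaw":0},{"hand":0,"x":0.004,"y":0,"z":0,"yaw":0},{"hand":0,"x":0.004,"y":0,"z":0,"yaw":0}]'; python3 -m creep '[{"hand":0,"x":0.003,"y":0,"z":0,"yaw":0},{"hand":0,"x":0.002,"y":0,"z":0,"yaw":0},{"hand":0,"x":0.002,"y":0,"z":0,"yaw":0}]'
```

```text
t: 13.12
tool_pos: [0.468, 0.0437, 0.0336]
ee_rot: [180.0, -0.0, -173.1]
contact_force: [2.2, 2.3, -0.1]
gripper_width: -0.004
finger_force: 1.3
t: 13.5
tool_pos: [0.4654, 0.0432, 0.0342]
ee_rot: [179.9, 0.4, -173.1]
contact_force: [14.8, 3.4, -12.0]
gripper_width: -0.002
finger_force: 7.6
```

```bash
python3 -m creep '[{"hand":0,"x":0.002,"y":0,"z":0,"yaw":0},{"hand":0,"x":0,"y":0,"z":0,"yaw":0}]'; python3 -m creep '[{"hand":0,"x":-0.008,"y":0,"z":0,"yaw":0},{"hand":0,"x":-0.008,"y":0,"z":0,"yaw":0},{"hand":0,"x":0,"y":0,"z":0,"yaw":0}]';python3 -m creep '[{"hand":0,"x":0,"y":0,"z":-0.03,"yaw":0},{"hand":0,"x":0,"y":0,"z":-0.05,"yaw":0},{"hand":0,"x":0,"y":0,"z":-0.05,"yaw":0},{"hand":0,"x":0,"y":0,"z":-0.05,"yaw":0},{"hand":0,"x":0,"y":0,"z":0,"yaw":0}]'
python3 - <<'E'
from station import manip
from h import *
import cv2
d=manip.read_camera("scene");cv2.imwrite("pics/s3.png",cv2.resize(d["pixels"][110:320,90:370,::-1],(800,600)))
q=np.concatenate([cloud(d).reshape(-1,3),cloud(manip.read_camera("top")).reshape(-1,3)])
for n,c in {"empty":(.574,.301),"loaded":(.449,.0405)}.items():
    k=q[(abs(q[:,0]-c[0])<.02)&(abs(q[:,1]-c[1])<.04)&(abs(q[:,2]-.045)<.006)]
    if len(k)>9: print(n,len(k),[np.round(w,1) for w in cv2.minAreaRect((k[:,:2]*1000).astype(np.float32))])
E
```

```text
t: 13.75
tool_pos: [0.4654, 0.0431, 0.0346]
ee_rot: [179.9, 0.6, -173.1]
contact_force: [16.4, 3.4, -11.5]
gripper_width: -0.0
finger_force: 8.4
t: 14.12
tool_pos: [0.475, 0.0444, 0.0334]
ee_rot: [-180.0, -0.1, -173.1]
contact_force: [0.0, -0.2, 0.4]
gripper_width: -0.001
finger_force: 0.0
t: 14.75
tool_pos: [0.4766, 0.0451, 0.2165]
ee_rot: [-179.9, 0.3, -173.1]
contact_force: [-0.2, -0.3, -0.2]
gripper_width: 0.002
finger_force: 0.0
empty 172 [array([574.6, 303. ]), array([12.3, 64.8]), np.float64(4.7)]
loaded 103 [array([449.2,  46. ]), array([10.8, 61.8]), np.float64(6.6)]
```

View pics/s3.png

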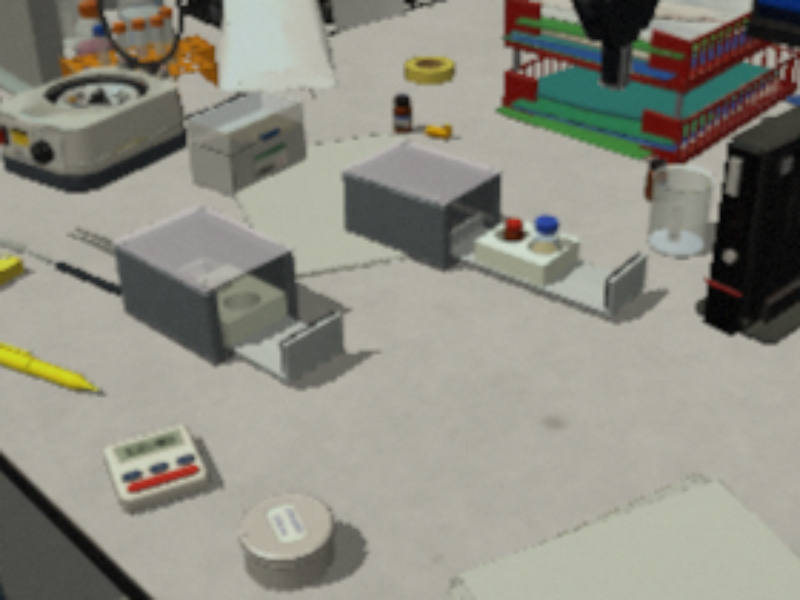

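The vial tray is out, with its lip at (627,280), about 99 mm from where it started. Both vials stand upright at (513,230) and (546,230). The empty tray is home, with its lip at (312,345), and the gripper is clear of everything.

```bash
python3 -c "
from station import manip
print(manip.job_done())"
```

```text
the job is handed in; nothing more can be done
None
```

The job is handed in (no verdict was returned): the last pictures show the empty tray home, the vial tray out to its stop (about 99 mm by camera), both vials upright and the beaker, timer and tin apparently undisturbed.

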